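# Square a die-cast case into the corner of a drilling fence

## Task

Get the larger of the two grey die-cast cases ready for drilling: push it along the bench into the inside corner of the L-shaped fence, so that one long side lies flush against the fence's long bar and one end flush against its short bar. Only slide it with the fingers, never lifting or tipping it, and leave every other thing where it stands.

Things in the scene. Friction and masses are not known exactly. Their poses are not given: they have to be found in the camera images.
- large_case: the larger grey-painted die-cast case, a closed box loose on the bench: 94 mm (its x) by 119 mm (its y) by 34 mm high, about 0.3 kg, vertical sides. Origin at the centre of its underside, z up. Either long side may lie against the long bar. It starts on the robot's side of that bar, 0.12 m or more left of its final place, skewed up to 25 degrees. Smooth: friction about 0.35.
- corner_fence: L-shaped fence of 20 mm square aluminium profile, 26 mm high over its bolts, fixed to the bench. Origin: inside corner, at bench height. Long bar: 453 mm along +y (to the robot's left), working face x = 0, facing -x (the robot). Short bar: 113 mm along -x, working face y = 0, facing +y. With the case home its centre is at x = -47, y = +59.5 mm in this frame, the y axes parallel.
- small_case: the smaller grey die-cast case, loose, not to be moved: 39 mm (its x) by 93 mm (its y) by 31 mm high. Origin at the centre of its underside. It stands near the long bar too, beside the large case; which of the two is nearer the short bar varies. It stands clear of the strip 94 mm wide along the bar by 20 mm or more.
- flux_tin: round open flux tin, loose, not to be moved: 74 mm across, 26 mm high. Origin at the centre of its underside. Stands nearer the robot than the short bar.
- mini_driver: small red-handled screwdriver lying behind the long bar (away from the robot), loose, not to be moved: 114 mm long (its y), 14 mm thick. Origin under its middle.
- parts_dish: round steel parts dish, loose, not to be moved: 74 mm across, 16 mm high. Origin at the centre of its underside. On the robot's left.
- tape_roll: roll of masking tape lying flat, loose, not to be moved: 100 mm across, 25 mm high. Origin at the centre of its underside. On the robot's left.
- cleaner_bottle: squeeze bottle of cleaner, upright, loose, not to be moved or knocked over: 41 mm across, 128 mm high. Origin at the centre of its underside. On the robot's right; a fixed iron stand (108 mm high) and clamp stand (131 mm high) are right of the short bar too.
There are look-alikes about, which are no part of the job. What is shaped like the large_case but pink is not meant.

How it is judged:
By the outcome, as a careful person would: the job done as asked, in the order asked, and still so for the second after the job is handed in, with the robot touching nothing.
It also fails if it takes over 64 s, if anything falls off the work surface, if the arm or the gripper's body presses on something with over 40 N, if the wrist force passes 120 N, or if a joint passes its speed limit or range.

## Robot

A 7-joint arm with a two-finger parallel gripper is mounted at the origin on a cart in front of the work surface, level with it; the furniture and walls round the work are solid. World frame = base frame: x ahead of the robot, y to its left, z up, the work surface at z = 0. Lengths are in m, angles in rad, forces in N, time in s.
With the tool pointing down it reaches from about 0.425 to 0.975 m from the base axis. Payload 16.7 kg.
Tool frame: the origin (TCP) lies midway between the tips of the shut fingers; the grasp point (between the pads) lies 19 mm behind it; z points along the fingers, y is the line along which they close (so a half turn about z gives the same grasp; the last joint's range is limited). The gripper opens to 85 mm and grips with 20 to 120 N. Pads are 22 mm wide; open, the fingers measure 114 mm over their backs; the gripper's body (76 mm by 85 mm) begins 54 mm behind the grasp point. The pads swing forward as they close: fully open they stand 13 mm farther back than shut.
Start: joints at [-1.343, 0.426, 0.074, 1.606, -0.034, 1.111, -0.067], TCP at [0.248, 0.628, 0.231] pointing down, gripper open.
Joint ranges: [-2.85, 2.85], [-0.5, 2.14], [-1.23, 1.37], [0.21, 2.46], [-1.02, 4.16], [0.16, 2.05], [-2.73, 2.73]. Speed limits (rad/s): [1.89, 1.89, 2.39, 2.39, 3.01, 3.01, 3.01].

## Interface

Orientations are given as [roll, pitch, yaw] about the fixed x, y, z axes, in that order (R = Rz(yaw) Ry(pitch) Rx(roll)).
In Python, from cell import env, eoat, solver, optics gives the robot as it stands. Calls block until the motion is done:
- env.move_to(position, orientation): joint-space move of the TCP to a pose.
- env.move_straight(position, attitude=None, velocity=0.15): straight line of the TCP; attitude=None keeps the orientation; velocity is the mean speed in m/s.
- env.movej(angles): joint-space move.
- eoat.gripper_open() and eoat.gripper_close(squeeze=None): open the fingers fully, or close them until they stop; squeeze is the grip in N (None keeps the last).
- env.sleep(seconds).
- solver.inverse_kinematics(position, orientation): joint angles nearest the present ones, or None.
- env.read_state(): the state.
- optics.snapshot(name): name is "scene" or "top" or "wrist"; returns (picture, depth): 420x560x3 uint8, red, green, blue; 420x560 float32, m along the optical axis (not along the pixel's ray), 0 where there is no reading.
- optics.camera_params(name): a dict with "fx", "fy", "cx", "cy" (pixels), "origin" and "rotation" of the camera in the world; the wrist camera has in their place "mount" (4x4, takes a point from camera to tool coordinates, whose origin is the TCP and whose axes are the flange's). Camera axes: x right, y up, looking along -z (the intrinsics and any distortion apply to the point x, -y, -z); pixel columns grow to the right and rows downward; lengths in m; the calibration is good to about 2 mm. A picture is of the moment at which its call begins: read the wrist's pose just before it. camera_params takes no time and is no camera call.
A pose or a line that the arm cannot do raises env.PlanningError and nothing moves.
- env.sign_off(): hands the job in; it is judged then, once.
Trained networks look in the newest picture that a camera, given by its name, has taken for a name from the list of things; names that differ only in an ending like _2 or _b are one class to them, and where a whole thing is asked for, a point or a joint stands for the part that bears it (a point fixed in the world has none). Each returns a list of dicts, best first, with "conf" (0 to 1); they miss things now and then, are a little off and sometimes report something else, mostly with a low value. They report only what shows in the picture. A call takes as long as a camera call. They do not tell look-alikes from the thing itself.
- optics.outline_of(target, camera): "mask" (420x560 bool, what is visible of it) and "bbox" ([centre column, centre row, width, height] in pixels, round what is visible of it).
The state is a dict: "clock": time; "joints": joint angles; "dq": joint speeds; "tau": joint torques, N m; "tool_pos": TCP position; "eef_rot": TCP orientation; "force": force on the tool from outside, world axes, zero at the start; "moment": the same for the moment, N m; "opening": finger opening in m; "gripper_force": force on a finger pad.
Only numpy, scipy, OpenCV 4.12 (cv2) and the standard library are available. Lean on these libraries where they do the work, as an engineer would, in place of code of your own. Each camera call takes 0.05 s, during which the arm holds its last target. There are 200 camera calls.

## Working session

There is one attempt and no reset: what is moved stays moved. The work goes in short steps, each a Python script; the robot and the scene stay as the last script left them, time stands still between calls to the robot, and variables do not carry over. Pictures are saved under pics/ and viewed, at most 10 in all, crops included, and the job is handed in when it is done.

```bash
ls; mkdir -p pics; cat > h.py <<'E'
import numpy as np, cv2
from cell import env, eoat, solver, optics
def cloud(name, d):
    c=optics.camera_params(name); h,w=d.shape
    u,v=np.meshgrid(np.arange(w),np.arange(h))
    k=c.get("distortion",c.get("dist"))
    if k is not None:
        K=np.array([[c["fx"],0,c["cx"]],[0,c["fy"],c["cy"]],[0,0,1.]])
        p=cv2.undistortPoints(np.stack([u,v],-1).reshape(-1,1,2).astype(float),K,np.array(k,float)).reshape(h,w,2)
        X,Y=p[...,0]*d,p[...,1]*d
    else: X,Y=(u-c["cx"])/c["fx"]*d,(v-c["cy"])/c["fy"]*d
    P=np.stack([X,-Y,-d],-1)
    return P@np.array(c["rotation"]).T+np.array(c["origin"])
E
python3 - <<'E'
from h import *
for n in("top","scene"):
    im,d=optics.snapshot(n); cv2.imwrite(f"pics/{n}.png",im[...,::-1]); np.save(n+"_d.npy",d); np.save(n+"_im.npy",im)
    print(n,optics.camera_params(n))
    P=cloud(n,d)
    for t in["large_case","corner_fence","small_case","flux_tin","mini_driver","parts_dish","tape_roll","cleaner_bottle"]:
        for o in optics.outline_of(t,n)[:3]:
            m=o["mask"]&(d>0); q=P[m]
            if len(q)==0: continue
            print(t,round(o["conf"],2),np.round(o["bbox"]),m.sum(),np.round(np.median(q,0),3),np.round(np.percentile(q,5,0),3),np.round(np.percentile(q,95,0),3))
print(env.read_state())
E
```

```text
pics
top {'fx': 391.1142939652472, 'fy': 391.1142939652472, 'cx': 278.326055514397, 'cy': 212.65101494159944, 'origin': array([0.41540397, 0.03471068, 1.46722233]), 'rotation': array([ 0.08154038, -0.01317666, -1.56054132])}Traceback (most recent call last):
  File "<stdin>", line 5, in <module>
  File "h.py", line 13, in cloud
    return P@np.array(c["rotation"]).T+np.array(c["origin"])
           ~~~~~~~~~~~~~~~~~~~~~~~~~~~^~~~~~~~~~~~~~~~~~~~~~
ValueError: operands could not be broadcast together with shapes (420,560) (3,)
```

Rotation is given as roll, pitch, yaw.

```bash
sed -i 's/np.array(c\["rotation"\]).T/Rot.from_euler("xyz",c["rotation"]).as_matrix().T/; 1a from scipy.spatial.transform import Rotation as Rot' h.py
python3 - <<'E'
from h import *
for n in("top","scene"):
    im,d=optics.snapshot(n); cv2.imwrite(f"pics/{n}.png",im[...,::-1]); np.save(n+"_d.npy",d); np.save(n+"_im.npy",im)
    print(n,optics.camera_params(n))
    P=cloud(n,d)
    for t in["large_case","corner_fence","small_case","flux_tin","mini_driver","parts_dish","tape_roll","cleaner_bottle"]:
        for o in optics.outline_of(t,n)[:3]:
            m=o["mask"]&(d>0); q=P[m]
            if len(q)==0: continue
            print(t,round(o["conf"],2),np.round(o["bbox"]),m.sum(),np.round(np.median(q,0),3),np.round(np.percentile(q,5,0),3),np.round(np.percentile(q,95,0),3))
print(env.read_state()); print(optics.camera_params("wrist"))
E
```

```text
top {'fx': 391.1142939652472, 'fy': 391.1142939652472, 'cx': 278.326055514397, 'cy': 212.65101494159944, 'origin': array([0.41540397, 0.03471068, 1.46722233]), 'rotation': array([ 0.08154038, -0.01317666, -1.56054132])}
large_case 0.75 [217. 211.  35.  34.] 806 [0.533 0.245 0.034] [0.489 0.191 0.028] [0.58  0.297 0.039]
large_case 0.62 [262. 262.  36.  25.] 808 [0.356 0.079 0.034] [0.316 0.027 0.029] [0.399 0.132 0.039]
corner_fence 0.77 [266. 186. 123.  50.] 947 [0.683 0.012 0.02 ] [ 0.576 -0.16   0.006] [0.709 0.261 0.026]
small_case 0.52 [265. 222.  24.   8.] 273 [0.513 0.069 0.031] [0.495 0.025 0.024] [0.531 0.11  0.035]
flux_tin 0.55 [314. 233.  21.  18.] 340 [ 0.46  -0.12   0.019] [ 0.43  -0.153  0.   ] [ 0.491 -0.09   0.025]
flux_tin 0.45 [163. 190.  25.  26.] 205 [0.603 0.465 0.023] [0.571 0.411 0.009] [0.654 0.498 0.029]
mini_driver 0.36 [281. 162.  12.   8.] 49 [0.73  0.001 0.011] [ 0.724 -0.022  0.004] [0.735 0.026 0.016]
parts_dish 0.55 [165. 234.  19.  19.] 332 [0.454 0.441 0.004] [ 0.423  0.41  -0.003] [0.484 0.469 0.016]
tape_roll 0.62 [163. 188.  28.  32.] 371 [0.62  
[... 1889 characters left out ...]
29845]), 'eef_rot': array([-3.14152371e+00, -5.21118431e-05,  2.76473956e+00]), 'force': array([0.53047734, 0.89623149, 0.13499527]), 'moment': array([-0.02776989,  0.02513433,  0.06683134]), 'gripper_force': 0.0, 'opening': 0.08545448824200852}
{'fx': 374.63765159377186, 'fy': 374.63765159377186, 'cx': 280.7116064907253, 'cy': 207.05205567998865, 'mount': array([[ 8.84407445e-04,  9.62638670e-01,  2.70787757e-01,
         6.75860699e-02],
       [ 9.99999582e-01, -9.13746393e-04, -1.77240769e-05,
        -7.14693697e-05],
       [ 2.30369454e-04,  2.70787659e-01, -9.62639076e-01,
        -1.41738409e-01],
       [ 0.00000000e+00,  0.00000000e+00,  0.00000000e+00,
         1.00000000e+00]])}
```

View pics/top.png

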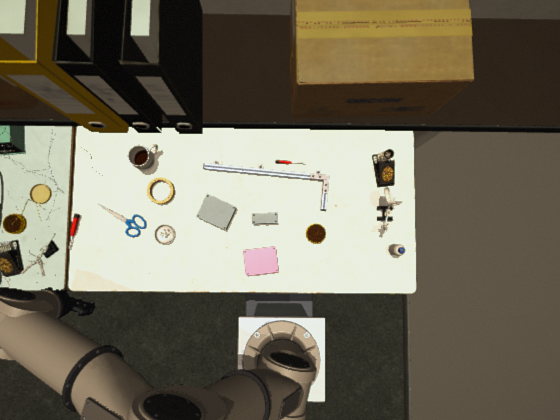

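View pics/scene.png

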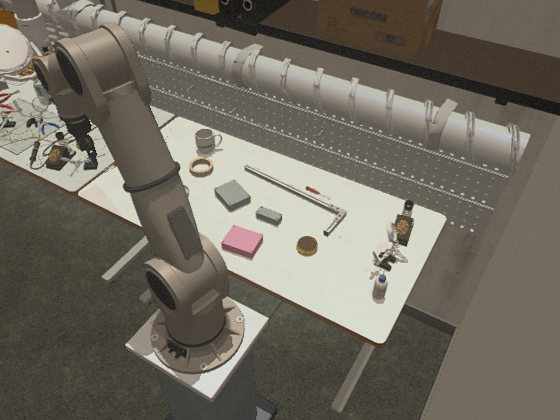

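```bash
python3 - <<'E'
from h import *
d=np.load("top_d.npy"); im=np.load("top_im.npy"); P=cloud("top",d)
c=im[140:290,150:350]; cv2.imwrite("pics/crop.png",cv2.resize(c,None,fx=4,fy=4,interpolation=cv2.INTER_CUBIC)[...,::-1])
z=P[...,2]
def rect(x0,x1,y0,y1,zl):
    m=(P[...,0]>x0)&(P[...,0]<x1)&(P[...,1]>y0)&(P[...,1]<y1)&(z>zl); q=P[m][:,:2].astype(np.float32)
    return q,cv2.minAreaRect(q*1000)
print("large",rect(.45,.62,.16,.32,.025)[1]); print("small",rect(.47,.56,-.0,.14,.02)[1])
q=P[(P[...,0]>.55)&(P[...,0]<.78)&(P[...,1]>-.2)&(P[...,1]<.29)&(z>.012)&(z<.04)]
for p in q[np.argsort(q[:,1])][::6]: print(np.round(p,3).tolist(),end=" ")
E
```

```text
large ((535.0638427734375, 246.37550354003906), (119.62953186035156, 93.69511413574219), 66.26522827148438)
small ((512.7512817382812, 67.682373046875), (37.525360107421875, 92.23286437988281), 0.7477879524230957)
[0.641, -0.169, 0.015] [0.673, -0.167, 0.026] [0.602, -0.164, 0.019] [0.598, -0.164, 0.023] [0.613, -0.164, 0.024] [0.653, -0.163, 0.028] [0.599, -0.161, 0.018] [0.606, -0.161, 0.019] [0.677, -0.16, 0.021] [0.59, -0.16, 0.023] [0.647, -0.16, 0.024] [0.674, -0.157, 0.017] [0.564, -0.157, 0.02] [0.636, -0.156, 0.022] [0.628, -0.156, 0.024] [0.62, -0.156, 0.025] [0.654, -0.156, 0.026] [0.587, -0.153, 0.017] [0.557, -0.153, 0.019] [0.617, -0.153, 0.02] [0.673, -0.153, 0.022] [0.646, -0.152, 0.024] [0.669, -0.152, 0.026] [0.565, -0.149, 0.018] [0.561, -0.149, 0.02] [0.553, -0.149, 0.021] [0.632, -0.149, 0.022] [0.556, -0.149, 0.024] [0.561, -0.146, 0.014] [0.61, -0.146, 0.017] [0.606, -0.145, 0.02] [0.579, -0.145, 0.023] [0.554, -0.142, 0.015] [0.67, -0.142, 0.021] [0.681, -0.138, 0.019] [0.662, -0.134, 0.02] [0.669, -0.13, 0.021] [0.681, -0.127, 0.021] [0.686, -0.123, 0.014] [0
[... 2551 characters left out ...]
 0.038] [0.566, 0.251, 0.03] [0.706, 0.252, 0.022] [0.555, 0.254, 0.034] [0.708, 0.254, 0.028] [0.706, 0.255, 0.023] [0.566, 0.257, 0.034] [0.555, 0.258, 0.028] [0.714, 0.259, 0.021] [0.562, 0.261, 0.034] [0.577, 0.262, 0.03] [0.703, 0.264, 0.016] [0.584, 0.265, 0.034] [0.562, 0.266, 0.028] [0.696, 0.267, 0.015] [0.591, 0.268, 0.039] [0.581, 0.27, 0.03] [0.71, 0.271, 0.02] [0.562, 0.272, 0.033] [0.577, 0.273, 0.031] [0.703, 0.274, 0.018] [0.594, 0.276, 0.04] [0.581, 0.277, 0.031] [0.702, 0.278, 0.019] [0.555, 0.28, 0.031] [0.584, 0.281, 0.031] [0.713, 0.282, 0.02] [0.576, 0.283, 0.036] [0.58, 0.284, 0.033] [0.706, 0.286, 0.018] [0.572, 0.287, 0.037] [0.587, 0.287, 0.034] [0.71, 0.289, 0.019]
```

View pics/crop.png

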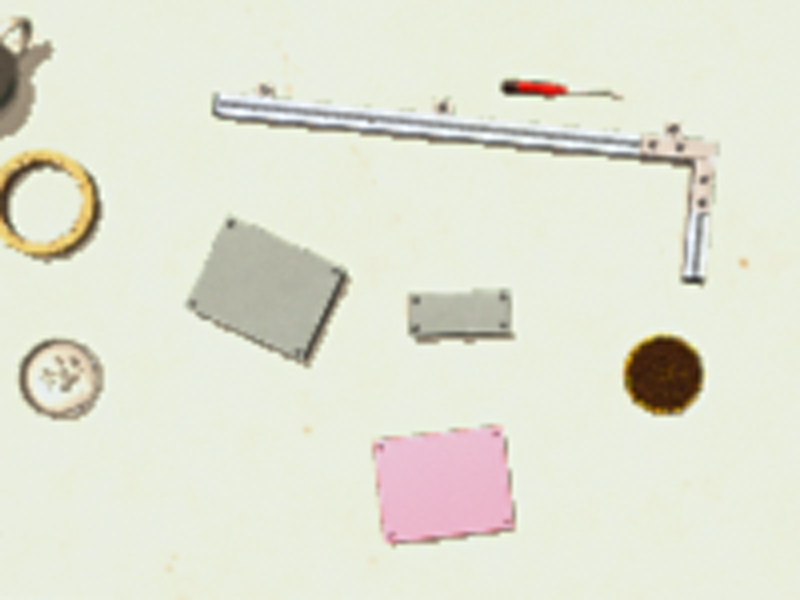

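Grey at top px (217,211) and pink at (262,262) are both shaped like the large case. The grey one, 94×120 mm by depth, is meant because the other is pink. The small grey case is at (265,218). The crop confirms this: the grey case is skewed about -24° and the fence about -5°. Next I take a wrist look for accuracy.

```bash
cat >> h.py <<'E'
def wcloud():
    s=env.read_state(); im,d=optics.snapshot("wrist"); c=optics.camera_params("wrist"); h,w=d.shape
    u,v=np.meshgrid(np.arange(w),np.arange(h))
    P=np.stack([(u-c["cx"])/c["fx"]*d,-(v-c["cy"])/c["fy"]*d,-d,np.ones_like(d)],-1)@np.array(c["mount"]).T
    return im,d,P[...,:3]@Rot.from_euler("xyz",s["eef_rot"]).as_matrix().T+s["tool_pos"]
def fence(P):
    # top faces of the bars: robust line through each, centre lines are 10 mm behind the working faces
    m=(P[...,2]>.013)&(P[...,2]<.03)
    def line(sel):
        vx,vy,x,y=cv2.fitLine(P[sel][:,:2].astype(np.float32),cv2.DIST_HUBER,0,.001,.001).ravel(); return np.array([vx,vy]),np.array([x,y])
    g=.68+.075*(P[...,1]+.1)
    a=m&(abs(P[...,0]-g)<.018)&(P[...,1]>-.10)&(P[...,1]<.30)
    b=m&(P[...,0]>.56)&(P[...,0]<.65)&(P[...,1]>-.18)&(P[...,1]<-.12)
    (da,pa),(db,pb)=line(a),line(b)
    da=da*np.sign(da[1]); psi=np.arctan2(-da[0],da[1]); n=np.array([da[1],-da[0]]) # +x of fence
    qa=(P[a][:,:2]-pa)@n; qb=(P[b][:,:2]-pb)@da
    print("n",a.sum(),b.sum(),"psi",psi,"short ang",np.arctan2(-db[1],-db[0]) if db[0]<0 else np.arctan2(db[1],db[0]),"widths",np.percentile(qa,[1,3,97,99]),np.percentile(qb,[1,3,97,99]))
    A=np.stack([n,da]); ra=n@pa+np.mean(np.percentile(qa,[2,98]))-.010; rb=da@pb+np.mean(np.percentile(qb,[2,98]))+.010
    return np.linalg.solve(A,[ra,rb]),psi
def rect(P,x0,x1,y0,y1,zl=.026,zh=.045):
    m=(P[...,0]>x0)&(P[...,0]<x1)&(P[...,1]>y0)&(P[...,1]<y1)&(P[...,2]>zl)&(P[...,2]<zh)
    return cv2.minAreaRect((P[m][:,:2]*1000).astype(np.float32))
E
python3 - <<'E'
from h import *
env.move_to([.50,.10,.34],[np.pi,0,np.pi-.41])
print(env.read_state()["clock"],env.read_state()["joints"])
im,d,P=wcloud(); cv2.imwrite("pics/w1.png",im[...,::-1]); np.save("w1.npy",P)
print("fence",fence(P)); print("L",rect(P,.44,.64,.14,.34)); print("S",rect(P,.47,.56,-.0,.14,.02))
print("bench z",np.median(P[(P[...,2]<.01)&(d>0)][:,2]))
E
```

```text
3.0833 [-0.80769665  0.05569167  0.51085933  1.85086982 -0.02860358  1.24258722
  0.87402091]
n 4251 123 psi -0.0838755 short ang -1.5357872 widths [-0.00876516 -0.00847796  0.01086036  0.01171154] [-0.01121231 -0.0108097   0.00840671  0.00853387]
fence (array([ 0.66183762, -0.15078288]), np.float32(-0.0838755))
L ((536.7271118164062, 244.94752502441406), (119.53914642333984, 94.21330261230469), 66.21697235107422)
S ((515.2955322265625, 65.73062896728516), (39.365936279296875, 93.06407928466797), 2.6278116703033447)
bench z -0.0006664465152134147
```

View pics/w1.png

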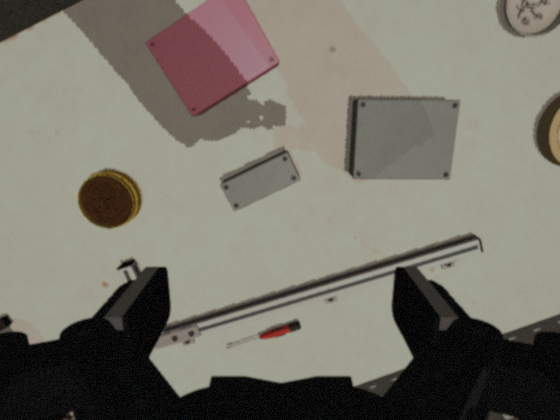

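The wrist picture shows the large case at (405,138), the small case at (260,180) and the long bar across the bottom; a finger hides most of the short bar. Next I do the two-finger push against the long side, turning the case parallel and seating it on the long bar.

```bash
cat >> h.py <<'E'
PSI=-.0839; N=np.array([np.cos(PSI),np.sin(PSI)]); T=np.array([-N[1],N[0]]); C0=np.array([.6618,-.145])
C0=C0+N*(.6721-N@C0)
def F(xf,yf,z): return np.r_[C0+N*xf+T*yf,z]
def ori(psi): return [np.pi,0,np.pi+psi]
def fr():
    s=env.read_state(); f=np.array(s["force"]); return np.array([f[:2]@N,f[:2]@T,f[2]]),s
def creep(axis,sign,lim,maxd,step=.002,v=.03):
    """step along fence axis until the reaction grows past lim"""
    s=env.read_state(); p=np.array(s["tool_pos"]); o=s["eef_rot"]; f=None
    for i in range(int(maxd/step)):
        p=p+np.r_[axis*sign*step,0]; env.move_straight(p,velocity=v); f,_=fr()
        if abs(f[0 if axis is N else 1])>lim: break
    q=np.array(env.read_state()["tool_pos"]); print("creep",i+1,np.round(f,1),"tcp_f",np.round([(q[:2]-C0)@N,(q[:2]-C0)@T,q[2]],4)); 
E
python3 - <<'E'
from h import *
c=np.array([.5367,.245]); ps=-.415; x=np.array([np.cos(ps),np.sin(ps)]); z=-.004
try:
    a=np.r_[c-x*.085,.10]; env.move_to(a,ori(ps)); a[2]=z; env.move_straight(a,velocity=.15); print(np.round(fr()[0],1))
    env.move_straight(np.r_[c-x*.057,z],velocity=.06); print(np.round(fr()[0],1),env.read_state()["tool_pos"])
    yf=(np.array([.645,.219])-C0)@T
    env.move_straight(F(-.094-.011-.008,yf,z),ori(PSI),velocity=.05)
    print(np.round(fr()[0],1),env.read_state()["clock"])
    creep(N,1,12,.02)
    print(env.read_state()["clock"])
    for n in("top",):
        im,d=optics.snapshot(n); P=cloud(n,d); r=rect(P,.53,.72,.12,.33,.029); print(r)
        cv2.imwrite("pics/t2.png",cv2.resize(im[130:270,140:360],None,fx=3.5,fy=3.5)[...,::-1])
except env.PlanningError as e: print("plan",e,env.read_state()["tool_pos"])
E
```

```text
[0.2 0.2 0.6]
[-0.4 -0.3 -0.2] [ 0.48461588  0.26775095 -0.00408662]
[-0.8 -0.4 -0.6] 8.0
creep 5 [-15.1   0.4   7.1] tcp_f [-0.1054  0.3613 -0.0045]
9.25
((652.2305908203125, 176.2322235107422), (91.49761962890625, 50.78807830810547), 17.679285049438477)
```

View pics/t2.png

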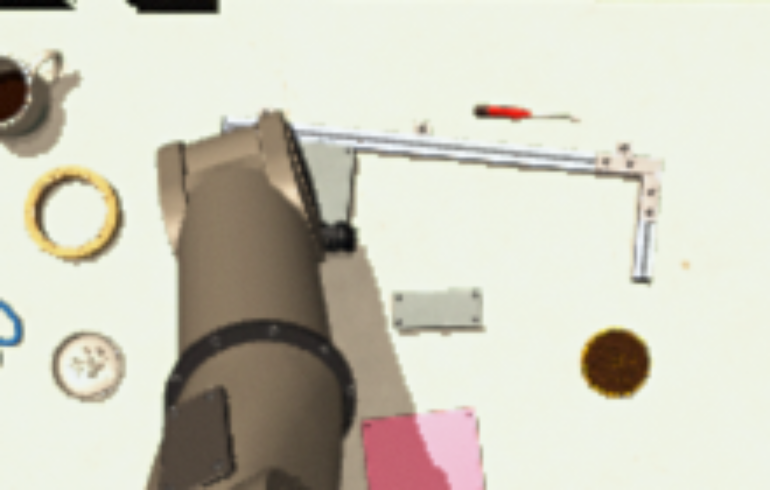

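```bash
python3 - <<'E'
from h import *
s=env.read_state(); p=np.array(s["tool_pos"])
env.move_straight(p-np.r_[N*.02,0],velocity=.15)
env.move_straight(F(-.16,.33,.20),velocity=.25)
im,d,P=wcloud(); cv2.imwrite("pics/w2.png",im[...,::-1])
m=(P[...,2]>.028)&(P[...,2]<.042)
q=(P[...,:2]-C0)@np.stack([N,T],1); m&=(q[...,0]>-.13)&(q[...,0]<.02)&(q[...,1]>.2)&(q[...,1]<.5)
r=cv2.minAreaRect((q[m]*1000).astype(np.float32)); print("case in fence frame",r)
eoat.gripper_close(20)
for sg in(1,-1):
    print(sg,[None if (k:=solver.inverse_kinematics(F(-.055,y,z),ori(PSI+sg*np.pi/2))) is None else np.round(k,2) for y,z in((.46,.1),(.46,.01),(.3,.01),(.13,.01))])
print(0,[None if (k:=solver.inverse_kinematics(F(-.055,y,z),ori(PSI))) is None else np.round(k,2) for y,z in((.46,.1),(.46,.01),(.3,.01),(.13,.01))])
print(env.read_state()["clock"])
E
```

```text
case in fence frame ((-46.494136810302734, 361.1944885253906), (119.33023071289062, 94.64327239990234), 89.82657623291016)
1 [array([-0.49,  0.62, -0.08,  1.59,  0.06,  0.93,  2.47]), array([-0.49,  0.73, -0.08,  1.63,  0.08,  0.79,  2.45]), array([-0.31,  0.64, -0.05,  1.8 ,  0.05,  0.7 ,  2.67]), array([ 0.53,  0.77, -0.85,  1.84,  0.75,  0.88,  2.38])]
-1 [array([-0.88,  0.67,  0.5 ,  1.62, -0.38,  0.95, -0.34]), array([-0.86,  0.78,  0.46,  1.65, -0.45,  0.81, -0.28]), array([-0.68,  0.7 ,  0.47,  1.82, -0.45,  0.73, -0.05]), array([-0.44,  0.66,  0.47,  1.91, -0.45,  0.68,  0.22])]
0 [array([-0.69,  0.63,  0.21,  1.6 , -0.16,  0.92,  1.06]), array([-0.68,  0.74,  0.2 ,  1.64, -0.19,  0.78,  1.09]), array([-0.51,  0.66,  0.23,  1.81, -0.22,  0.7 ,  1.32]), array([-0.28,  0.62,  0.26,  1.9 , -0.25,  0.66,  1.61])]
11.4083
```

View pics/w2.png

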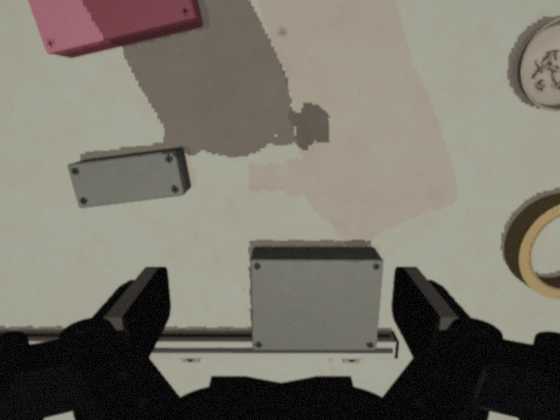

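Flush to the long bar (case at pixels 250–382 × 248–350, yaw within 0.2°). Now the end push with shut fingers.

```bash
python3 - <<'E'
from h import *
o=ori(PSI-np.pi/2); z=.010; xf=-.053
env.move_to(F(xf,.455,.10),o); env.move_straight(F(xf,.455,z),velocity=.15); print(np.round(fr()[0],1))
env.move_straight(F(xf,.433,z),velocity=.08)
for y in(.34,.24,.150):
    env.move_straight(F(xf,y,z),velocity=.08); print(y,np.round(fr()[0],1))
creep(T,-1,14,.035)
print(env.read_state()["clock"])
im,d=optics.snapshot("scene"); cv2.imwrite("pics/s3.png",cv2.resize(im[150:290,180:400],None,fx=3.5,fy=3.5)[...,::-1])
E
```

```text
[0.  0.2 0.6]
0.34 [-0.3 -0.6  1. ]
0.24 [-0.2  0.8 -0.8]
0.15 [ 0.4  0.8 -0.1]
creep 15 [ 0.1 17.2  1.7] tcp_f [-0.0527  0.1242  0.0101]
21.65
```

View pics/s3.png

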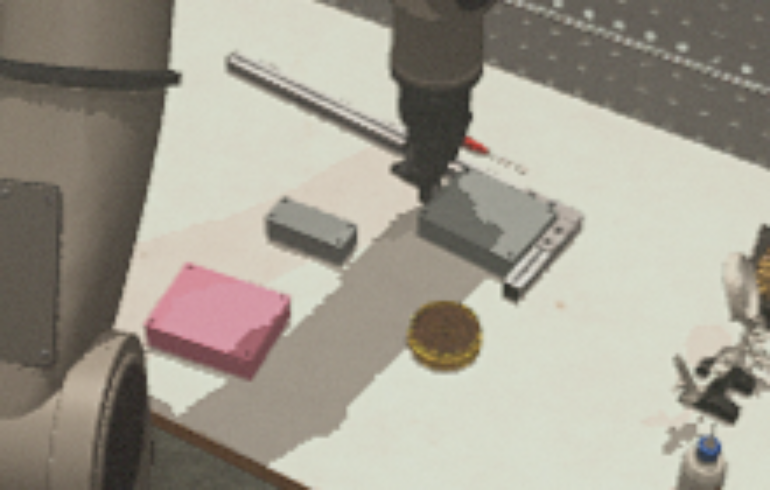

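Case in the corner. Now a reseat press against the long bar, a second light end press, and a check.

```bash
python3 - <<'E'
from h import *
def look(tag):
    im,d,P=wcloud(); q=(P[...,:2]-C0)@np.stack([N,T],1)
    m=(P[...,2]>.029)&(P[...,2]<.042)&(q[...,0]>-.13)&(q[...,0]<.008)&(q[...,1]>-.03)&(q[...,1]<.15)
    print(tag,cv2.minAreaRect((q[m]*1000).astype(np.float32)),m.sum()); cv2.imwrite(f"pics/{tag}.png",im[...,::-1])
p=np.array(env.read_state()["tool_pos"])
env.move_straight(p+np.r_[T*.02,0],velocity=.15); env.move_straight(F(-.053,.15,.12),velocity=.25)
eoat.gripper_open()
env.move_to(F(-.16,.0535,.20),ori(PSI)); look("w4")
env.move_straight(F(-.132,.0535,.08),velocity=.25)
env.move_straight(F(-.132,.0535,-.004),velocity=.12); env.move_straight(F(-.109,.0535,-.004),velocity=.06)
creep(N,1,12,.012)
p=np.array(env.read_state()["tool_pos"]); env.move_straight(p-np.r_[N*.022,0],velocity=.15)
env.move_straight(F(-.16,.0535,.20),velocity=.25); look("w5"); print(env.read_state()["clock"])
E
```

```text
w4 ((-46.9110221862793, 53.403282165527344), (119.1163558959961, 95.47565460205078), 89.95234680175781) 11762
creep 3 [-14.8   0.2   8.1] tcp_f [-0.106   0.0532 -0.0048]
w5 ((-47.067710876464844, 53.3792839050293), (119.37226867675781, 94.63677215576172), 89.89019775390625) 11798
28.9417
```

View pics/w5.png

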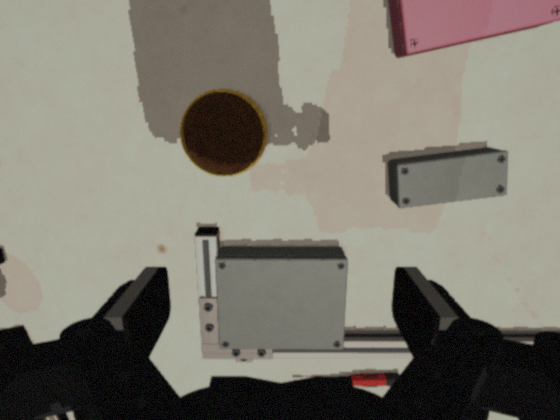

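The case (pixels 217–347 × 248–350) sits flush on both bars, its yaw is within 0.15° of the fence, and the neighbouring things are unmoved. Handing in.

```bash
python3 - <<'E'
from h import *
print(env.sign_off(), env.read_state()["clock"])
E
```

```text
the job is handed in; nothing more can be done
the job is handed in; nothing more can be done
```

The large grey case was slid into the inside corner of the fence, flush against both bars in the last picture. The things in view there had not been moved, and the job was handed in at about 29 s.

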